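# Close the bench dust filter

### The arm

A 6-joint arm with a two-finger parallel gripper is mounted at the origin on the work surface. World frame = base frame: x ahead of the robot, y to its left, z up, the work surface at z = 0. Lengths are in m, angles in rad, forces in N, time in s.
With the tool pointing down it reaches from about 0.375 to 0.925 m from the base axis. Payload 5.7 kg.
Tool frame: the origin (TCP) lies midway between the tips of the shut fingers; the grasp point (between the pads) lies 19 mm behind it; z points along the fingers, y is the line along which they close (so a half turn about z gives the same grasp; the last joint's range is limited). The gripper opens to 88 mm and grips with 3 to 60 N. Pads are 20 mm wide; open, the fingers measure 115 mm over their backs; the gripper's body (75 mm by 178 mm) begins 61 mm behind the grasp point.
Start: joints at [-1.218, 0.359, 1.51, -0, 1.272, -0.115], TCP at [0.271, -0.536, 0.223] pointing down, gripper open.
Joint ranges: [-2.97, 2.97], [-1.01, 2.36], [0.21, 2.38], [-0.96, 4.11], [0.2, 2.71], [-2.98, 2.98]. Speed limits (rad/s): [2.39, 2.39, 3.14, 3.14, 3.14, 3.14].

### API

Orientations are given as a unit quaternion [w, x, y, z].
In Python, from rig import bot gives the robot as it stands. The module is installed in compiled form; this text tells all that it offers.
- The arm moves only by the shell command python3 -m pendant 'ROWS' [OPENING] [FORCE]. ROWS is JSON, a list of rows, each a list of 2 entries, a list of its own where there are three numbers: the shift along the tool's x, y, z in cm, then the turn about the tool's z in degrees. In form: [[[tx, ty, tz], twist], ...]. A call has 1 to 20 rows; each row shifts and turns the commanded pose from where the row before left it, along the tool's axes as they then stand; what a row does not reach is not made up. A row lasts 1/12 s, in which the tool goes at most 41.7 mm and 7.16 degrees, less where a joint would pass 70% of its speed; a pose out of reach is approached as far as the arm can. A call is refused whole if a number of a shift passes 4.17 or a number of a turn 7.16, either way. A call with a gripper value outside its range is refused whole. OPENING is the closure, from -1 (fully open) to 1 (shut), so that 0 is half open, set as the call begins (- or left out, the last holds). The fingers move at their own pace and stop on an object; FORCE is the grip in N (left out, the last holds). Time passes only in rows, so rows that do not move let the fingers close. It gives the time, the measured TCP pose, the force, the opening and the grip force at its end, in the units of the state.
- bot.read_state(): the state, without advancing time (a new reading comes with each control period).
- bot.snapshot(name): name is "side" or "top"; returns a dict with "pixels" (420x560x3 uint8, red, green, blue), "fx", "fy", "cx", "cy" (pixels), "R" (3x3) and "t" (3): a world point X has camera coordinates R X + t. Camera axes: x right, y down, z forward; pixel columns grow to the right and rows downward; lengths in m; the calibration is good to about 2 mm. A picture is of the moment at which its call begins. There is no depth.
- bot.finish_job(): hands the job in; it is judged then, once.
The state is a dict: "time_s": time; "joint_positions": joint angles; "qd": joint speeds; "joint_torque": joint torques, N m; "ee_pos": TCP position; "ee_rot": TCP orientation; "wrist_force": force on the tool from outside, world axes, zero at the start; "ft_torque": the same for the moment, N m; "opening": finger opening in m; "grip_force": force on a finger pad.
Only numpy, scipy, OpenCV 4.12 (cv2) and the standard library are available. Lean on these libraries where they do the work, as an engineer would, in place of code of your own. Each camera call takes 0.05 s, during which the arm holds its last target. There are 200 camera calls.

### The job

The dust filter on the packing bench is standing open. Pick up its round cover by the grip tab, lower it gently over the wing nut and centre stud (the wings pass through the cover's slot when the two are lined up) until it sits level and fully home on the drum, then turn the wing nut clockwise until it is snug on the cover. Leave the other things on the bench where they are.

Things in the scene. Friction and masses are not known exactly. Their poses are not given: they have to be found in the camera images.
- filter: The dust filter: a fixed grey upright drum, 170 mm diameter, 88 mm high, with a bright steel open neck 154 mm in diameter, rim 106 mm above the table; white pleats inside, a 10 mm vertical stud in the middle. Origin: centre of its underside on the table; z up along the stud. A fully seated cover rests on the neck rim, top face 112 mm above the table, centred within 4 mm by its skirt, at any yaw.
- nut_grip (a point): Bare aluminium wing nut, already on the stud: a flat upright plate 12 mm thick (own x), 64 mm wide over its two round wings (own y), 54 mm high; its foot is a bar 48 x 12 mm. The middle 28 mm of the width is flat over the full height: pinch it there across the 12 mm. This point lies on the stud axis, 42 mm above the foot, 12 mm below the top; its axes turn with the nut.
- wing_nut (a joint): Angle of the wing nut in rad, growing clockwise seen from above. It sinks 16 mm a turn (2.55 mm per rad). It starts at 0 to 0.87, raised clear of the cover's place. At 4.62 its foot just touches a fully seated cover; it then stiffens as the parts give a little: 0.1 to 0.3 rad more makes it snug; dead stop at 5.3. Light drag (0.05 N m); it stays where it is left.
- cover_center (a point): Loose round steel cover, 170 mm diameter, 18 mm high, about 190 to 310 g, right way up on the table. Skirt: inner diameter 162, depth 12 mm; top plate 6 mm thick. In its middle an oblong slot 68 mm long (own y) by 20 mm wide (own x): the wing nut (64 x 12) passes only with its wings along the slot, either way round. This point: slot centre, in the plane of the top face; z up.
- cover_handle (a point): Centre of the cover's black upright grip tab, on the top face on the cover's own -x side, 66 mm from the slot's centre: 34 mm long (radially, along x), 12 mm thick (along y), standing 28 mm above the top face. This point is 14 mm above the top face; same axes as the cover. Pinch it across its 12 mm thickness, from above.
- ruler_mid (a point): Bystander: centre of a flat steel ruler 260 x 30 x 4 mm lying on the table.
- plates_mid (a point): Bystander: centre of a stack of five cream plates, 216 mm diameter, 66 mm high.
- mug_mid (a point): Bystander: centre of a mug, 84 mm diameter, 95 mm high, with a handle.
- bowl_mid (a point): Bystander: centre of a bowl, 140 mm diameter, 60 mm high.
- bottle_mid (a point): Bystander: centre of a spray-cleaner bottle, 68 mm diameter, 200 mm high.
- tape_mid (a point): Bystander: centre of a roll of clear tape lying flat, 100 mm diameter, 45 mm high.
- brush_grip (a point): Bystander: the handle of a hand brush lying on the table.
Mind the look-alikes: they are no part of the job. What is shaped like the part that bears cover_center but turquoise is not meant.

How it is judged:
On the way:
1. the cover is fully home on the drum, with the wing nut through its slot (z of cover_center in the frame of filter below 0.115 m and horizontal distance between cover_center and filter below 0.007 m and angle between cover_center's own z axis and vertical below 0.05 rad), for 0.2 s.
At the end, for the whole second after the job is handed in: The cover sits level (within 2 degrees) and fully home on the drum (top face less than 2 mm above its seat, centred within 7 mm), and the wing nut is screwed down onto it so that it presses on the cover with more than 3 N by itself (joint beyond 4.5 rad) (z of cover_center in the frame of filter below 0.114 m and horizontal distance between cover_center and filter below 0.007 m and angle between cover_center's own z axis and vertical below 0.035 rad and value of joint wing_nut above 4.5 rad and contact force between wing_nut and cover above 3 N); the robot touches nothing.
It fails at once if the cover is dropped onto the filter (moves faster than 0.5 m/s over the drum) (horizontal distance between cover_center and filter below 0.03 m and linear speed of cover above 0.5 m/s).
It fails at once if a bystander is moved by more than 30 mm (distance of any of ruler_mid, plates_mid, mug_mid, bowl_mid, bottle_mid, tape_mid, brush_grip from where it was at the start of the episode above 0.03 m).
It also fails if it takes over 72 s, if anything falls off the work surface, if the arm or the gripper's body presses on something with over 40 N, if the wrist force passes 120 N, or if a joint passes its speed limit or range.

## Working session

There is one attempt and no reset: what is moved stays moved. The work goes in short steps, Python scripts to look and compute and a shell command to move; the robot and the scene stay as the last step left them, time stands still between calls to the robot, and variables do not carry over. Pictures are saved under pics/ and viewed, at most 10 in all, crops included, and the job is handed in when it is done.

```bash
mkdir -p pics; python3 - <<'E'
from rig import bot
import cv2,numpy as np,pickle
d={}
for n in("top","side"):
    s=bot.snapshot(n);d[n]=s;cv2.imwrite(f"pics/{n}0.png",s["pixels"][:,:,::-1])
    print(n,s["fx"],s["fy"],s["cx"],s["cy"],np.round(s["R"],3).tolist(),np.round(s["t"],3), 'campos',-np.array(s["R"]).T@s["t"])
pickle.dump(d,open("d0.pkl","wb"))
print(bot.read_state())
E
```

```text
top 426.02048939270185 426.02048939270185 281.97227018470875 205.62456690397582 [[-0.025, -1.0, 0.014], [-0.997, 0.024, -0.068], [0.068, -0.016, -0.998]] [0.005 0.537 1.255] campos [0.45114879 0.01193172 1.28808436]
side 521.8018628638895 521.8018628638895 270.9158017327896 203.95230082855784 [[-0.847, -0.531, -0.014], [-0.262, 0.442, -0.858], [0.462, -0.723, -0.514]] [0.441 0.258 1.209] campos [-0.11665115  0.99424882  0.84846894]
{'time_s': 0.1, 'joint_positions': array([-1.21812846e+00,  3.59425379e-01,  1.51130237e+00, -2.44268672e-06,
        1.27251892e+00, -1.15110600e-01]), 'qd': array([ 0.0013632 ,  0.00067887, -0.00307854, -0.00038419, -0.00049099,
        0.00172849]), 'joint_torque': array([-2.03080049e-04, -5.16358638e+01, -2.71405059e+01,  6.76428596e-02,
        2.75979890e-02, -3.46559875e-05]), 'ee_pos': array([ 0.27031423, -0.53496545,  0.2219065 ]), 'ee_rot': array([-8.21043382e-04,  9.72771960e-01,  2.31762876e-01, -9.91590388e-05]), 'wrist_force': array([0.47927697, 0.58794597, 0.51939409]), 'ft_torque': array([-0.02824708, -0.03303823,  0.02699429]), 'grip_force': 0.0, 'opening': 0.08772977710808735}
```

View pics/top0.png

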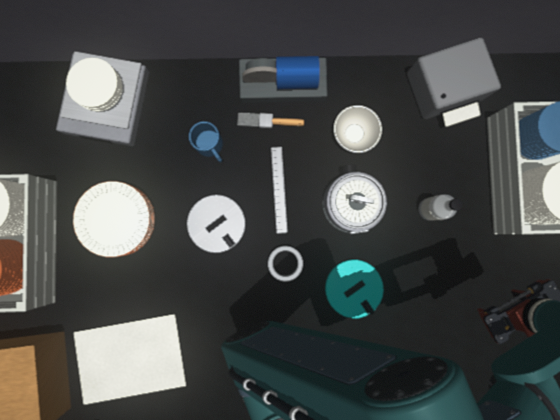

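View pics/side0.png

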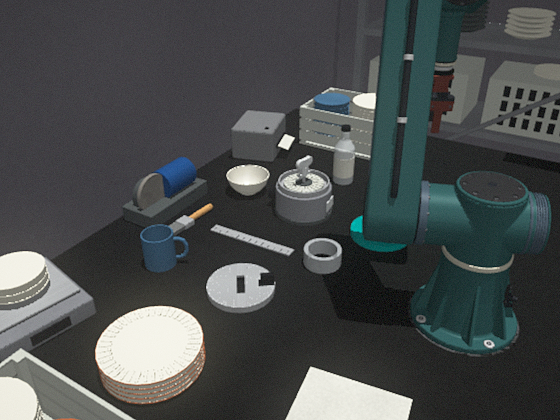

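The top view shows the steel cover at about (216,223) with its tab at (229,240), and the open filter at (356,202). The turquoise decoy is at (354,288), and the side view agrees. Next I'll measure the contours and look at enlarged crops.

```bash
cat >h.py <<'E'
import numpy as np,cv2
def ray(s,uv,z):
    R=np.array(s["R"]);c=-R.T@s["t"]
    d=R.T@np.array([(uv[0]-s["cx"])/s["fx"],(uv[1]-s["cy"])/s["fy"],1.])
    return c+d*(z-c[2])/d[2]
def proj(s,X):
    p=np.array(s["R"])@np.array(X)+s["t"];return np.array([s["fx"]*p[0]/p[2]+s["cx"],s["fy"]*p[1]/p[2]+s["cy"]])
def plane(s,poly,z): return np.array([ray(s,p,z)[:2] for p in np.asarray(poly).reshape(-1,2)],np.float32)
def crop(s,x,y,w,h,k): return cv2.resize(s["pixels"][y:y+h,x:x+w,::-1],None,fx=k,fy=k,interpolation=cv2.INTER_CUBIC)
E
python3 - <<'E'
import pickle;from h import *
d=pickle.load(open("d0.pkl","rb"));s=d["top"];im=s["pixels"]
g=cv2.cvtColor(im,cv2.COLOR_RGB2GRAY)
m=np.zeros_like(g);m[185:262,180:252]=(g[185:262,180:252]>110)*255
cs,_=cv2.findContours(m,cv2.RETR_EXTERNAL,cv2.CHAIN_APPROX_NONE);c=max(cs,key=cv2.contourArea)
(x,y),r=cv2.minEnclosingCircle(plane(s,cv2.convexHull(c),0.018));print("cover",x,y,r)
dk=np.zeros_like(g);disc=np.zeros_like(g);cv2.circle(disc,(216,223),25,255,-1);dk[(g<70)&(disc>0)]=255
cs,_=cv2.findContours(dk,cv2.RETR_EXTERNAL,cv2.CHAIN_APPROX_NONE)
for c in cs:
    if cv2.contourArea(c)>10:
        print("dark",cv2.boundingRect(c))
        for z in(.018,.046): print(z,cv2.minAreaRect(plane(s,c,z)))
# filter body
w=np.hstack([crop(s,176,182,80,80,5),crop(s,316,162,80,80,5)[:, :400]])
s2=d["side"];w2=np.hstack([crop(s2,195,250,100,50,4),crop(s2,270,145,70,50,4)[:,:]]) 
w2=cv2.copyMakeBorder(w2,0,0,0,800-w2.shape[1],cv2.BORDER_CONSTANT)
cv2.imwrite("pics/c0.png",np.vstack([w,w2[:200]]))
E
```

```text
cover 0.4892066717147827 0.19025303423404694 0.08657702058553696
dark (224, 235, 9, 10)
0.018 ((0.43962517380714417, 0.1551225334405899), (0.02693575620651245, 0.014735397882759571), 37.55112838745117)
0.046 ((0.4398792088031769, 0.15196579694747925), (0.02634194865822792, 0.014410542324185371), 37.55109405517578)
dark (207, 216, 18, 16)
0.018 ((0.4893200993537903, 0.19050812721252441), (0.013119155541062355, 0.0608658529818058), 35.70065689086914)
0.046 ((0.4884786307811737, 0.18657125532627106), (0.012829923070967197, 0.05952400714159012), 35.700653076171875)
```

View pics/c0.png

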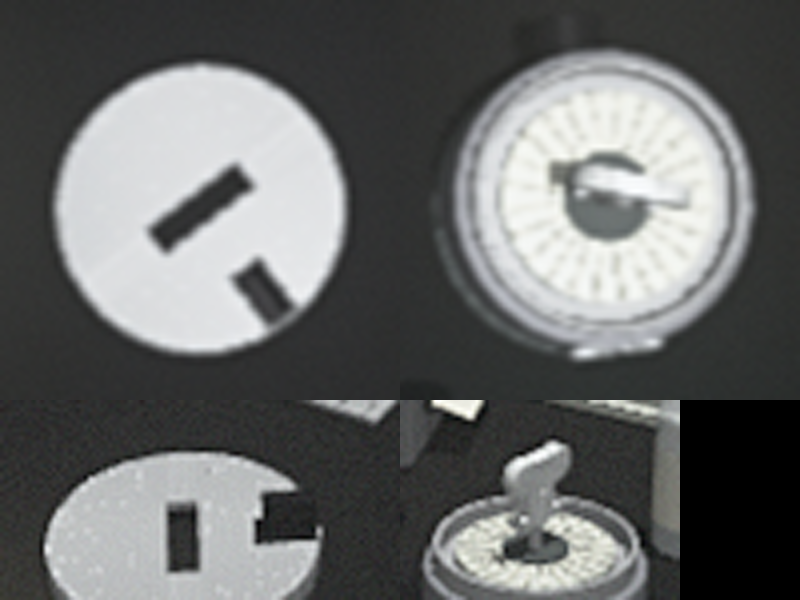

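Top-left crop: the slot is centred on the disc and the tab is at the lower right. Right crop: the wing nut's plate runs nearly along image-horizontal, tilted about 10°, near (357,199). Next come the drum and rim circles in both views, plus the nut.

```bash
cat >>h.py <<'E'
def circ(s,c,z,r,w=.006,sign=-1):
    g=cv2.GaussianBlur(cv2.cvtColor(s["pixels"],cv2.COLOR_RGB2GRAY),(0,0),.7).astype(np.float32);c=np.array(c,float)
    for it in range(8):
        P=[]
        for a in np.arange(0,2*np.pi,.05):
            rr=np.arange(r-w,r+w,.0004);u=np.array([np.cos(a),np.sin(a)])
            q=np.array([proj(s,[*(c+u*k),z]) for k in rr],np.float32)
            gr=sign*np.gradient(cv2.remap(g,q[:,0].reshape(-1,1),q[:,1].reshape(-1,1),1).ravel())
            i=gr.argmax()
            if 0<i<len(rr)-1 and gr[i]>1: P.append(c+u*rr[i])
        P=np.array(P);A=np.c_[2*P,np.ones(len(P))]
        for _ in range(3):
            x=np.linalg.lstsq(A,(P**2).sum(1),rcond=None)[0];R=np.sqrt(x[2]+x[:2]@x[:2])
            e=abs(np.linalg.norm(P-x[:2],axis=1)-R);k=e<=max(.001,np.quantile(e,.8));P,A=P[k],A[k]
        c=x[:2]
    return c,R,len(P),e.mean()
E
python3 - <<'E'
import pickle;from h import *
d=pickle.load(open("d0.pkl","rb"));t,sd=d["top"],d["side"]
c0=ray(t,(356.5,201),.1)[:2];print("guess",c0)
for n,s in d.items():
  for z,r in((.088,.085),(.106,.077)):
    for sg in(-1,1): print(n,z,sg,circ(s,c0,z,r,.012 if z<.1 else .006,sg))
print("cover",circ(t,(.4893,.1905),.018,.085),circ(sd,(.4893,.1905),.018,.085))
print("proj axis nut foot/top top-view",proj(t,[*c0,.123]),proj(t,[*c0,.177]),"side",proj(sd,[*c0,.123]),proj(sd,[*c0,.177]))
# nut, side view: bright plate points by eye from crop (wing tips)
g=cv2.cvtColor(t["pixels"],cv2.COLOR_RGB2GRAY);print(g[190:212,342:378])
E
```

```text
guess [ 0.53965073 -0.2161064 ]
top 0.088 -1 (array([ 0.53990073, -0.21748381]), np.float64(0.08439015775587715), 86, np.float64(0.0004098392451160378))
top 0.088 1 (array([ 0.54005594, -0.21651339]), np.float64(0.07712814473444055), 44, np.float64(0.000607040949886089))
top 0.106 -1 (array([ 0.53967046, -0.22092033]), np.float64(0.0773209560727031), 55, np.float64(0.000603504717855156))
top 0.106 1 (array([ 0.53891361, -0.21332057]), np.float64(0.0758105251715587), 50, np.float64(0.00047303022101847863))
side 0.088 -1 (array([ 0.5403172 , -0.21666101]), np.float64(0.08372862164840535), 60, np.float64(0.000742094588097428))
side 0.088 1 (array([ 0.5477975 , -0.22941937]), np.float64(0.08360714539469216), 57, np.float64(0.0015855256021439065))
side 0.106 -1 (array([ 0.54281083, -0.2213258 ]), np.float64(0.07754912117356683), 62, np.float64(0.0005706891808201533))
side 0.106 1 (array([ 0.53010228, -0.19705598]), np.float64(0.07831564379198347), 44, np.float64(0.0009073637081641644))
cover (array([0.48958118, 0.19036299]), np.float64(0.0853533491952691), 93, np.float64(0.000446618969821
[... 2841 characters left out ...]
 107 109 109 112 111 112 112
  111 109 110 135 183 220 233 240 239 237 238 235 229 225 230 239 242 239]
 [237 239 242 242 227 215 228 241 239 211 161 122 106 105 107 110 108 107
  106 111 139 186 230 238 234 232 237 242 243 240 231 214 216 228 235 232]
 [244 244 243 239 230 220 231 239 235 232 217 180 153 143 129 122 125 132
  143 164 203 223 232 241 240 229 225 234 242 244 241 237 236 238 235 227]
 [245 240 230 229 237 238 239 232 225 233 234 230 235 229 204 189 193 209
  230 237 240 235 232 239 243 240 237 236 237 239 242 244 244 242 234 223]
 [242 229 218 230 242 244 243 236 235 240 234 234 243 245 241 239 237 240
  244 241 239 240 240 237 237 242 244 241 233 225 233 242 244 241 229 220]]
```

Measured positions:

| Item | Value |
|---|---|
| Drum axis | about (0.540, -0.217) |
| Cover centre | (0.4895, 0.190) |
| Cover yaw | 35.7° |
| Nut yaw | about -12° |

The circle radii match the sizes given. I'll pinch the nut first, which fixes its yaw and the stud position exactly.

```bash
cat >>h.py <<'E'
def st(tgt=None,yaw=None):
    from rig import bot
    from scipy.spatial.transform import Rotation as Ro
    s=bot.read_state();q=s["ee_rot"];M=Ro.from_quat([q[1],q[2],q[3],q[0]]).as_matrix()
    y=np.degrees(np.arctan2(M[1,0],M[0,0]))
    print("t",round(s["time_s"],2),"p",np.round(s["ee_pos"],4),"yaw",round(y,2),"tilt",np.round(M[:2,2],4),"J6",round(np.degrees(s["joint_positions"][5]),1),"F",np.round(s["wrist_force"],1),"T",np.round(s["ft_torque"],2),"open",round(s["opening"],4),"grip",round(s["grip_force"],1))
    if tgt is not None: print("shift cm",np.round(100*M.T@(np.array(tgt)-s["ee_pos"]),2))
    if yaw is not None: print("twist",round((y-yaw+180)%360-180,2))
E
python3 -m pendant '[[[3.2,-1.35,0],0],[[3.2,-1.35,0],0],[[3.2,-1.35,0],0],[[3.2,-1.35,0],0],[[3.2,-1.35,0],0],[[3.2,-1.35,0],0],[[3.2,-1.35,0],0],[[3.2,-1.35,0],0],[[3.2,-1.35,0],0],[[3.2,-1.35,0],0],[[3.2,-1.35,0],0],[[3.2,-1.35,0],0],[[0,0,0],-6.4],[[0,0,0],-6.4],[[0,0,0],-6.4],[[0,0,0],-6.4],[[0,0,0],-6.4],[[0,0,0],-6.4],[[0,0,0],-6.4],[[0,0,0],-6.4]]' -1
python3 -c "
from h import *;st([.540,-.217,.147],78)"
```

```text
time_s: 1.77
ee_pos: [0.5399, -0.2176, 0.2222]
ee_rot: [-0.001, 0.775, 0.632, -0.0]
wrist_force: [0.3, 0.1, 0.2]
opening: 0.0879
grip_force: 0.0
t 1.77 p [ 0.5399 -0.2176  0.2222] yaw 78.32 tilt [-0.001   0.0006] J6 -17.1 F [0.3 0.1 0.2] T [-0.09 -0.04  0.01] open 0.0879 grip 0.0
shift cm [0.05 0.01 7.52]
twist 0.32
```

```bash
python3 -m pendant '[[[0,0,2.5],0.3],[[0,0,2.5],0],[[0,0,2.5],0],[[0,0,0],0]]' -1
python3 -c "
from h import *;st()"
python3 -m pendant '[[[0,0,0],0],[[0,0,0],0],[[0,0,0],0],[[0,0,0],0],[[0,0,0],0],[[0,0,0],0],[[0,0,0],0],[[0,0,0],0]]' 1 12
python3 -c "
from h import *;st()"
```

```text
time_s: 2.1
ee_pos: [0.5368, -0.2159, 0.1429]
ee_rot: [-0.004, 0.779, 0.627, -0.002]
wrist_force: [-0.8, 0.6, 0.5]
opening: 0.0879
grip_force: 0.0
t 2.1 p [ 0.5368 -0.2159  0.1429] yaw 77.7 tilt [-0.0079  0.0044] J6 -16.5 F [-0.8  0.6  0.5] T [-0.06  0.   -0.03] open 0.0879 grip 0.0
time_s: 2.77
ee_pos: [0.5403, -0.2178, 0.1479]
ee_rot: [0.0, 0.779, 0.627, 0.0]
wrist_force: [-0.3, -0.0, 0.7]
opening: 0.0376
grip_force: 0.0
t 2.77 p [ 0.5403 -0.2178  0.1479] yaw 77.7 tilt [ 0.0004 -0.0001] J6 -16.5 F [-0.3 -0.   0.7] T [-0.02 -0.07  0.01] open 0.0376 grip 0.0
```

```bash
python3 -m pendant '[[[0,0,0],0],[[0,0,0],0],[[0,0,0],0],[[0,0,0],0],[[0,0,0],0],[[0,0,0],0]]' 1 20
python3 - <<'E'
from h import *;st()
from rig import bot
s=bot.snapshot("side");cv2.imwrite("pics/n.png",crop(s,240,80,130,130,4))
E
```

```text
time_s: 3.27
ee_pos: [0.5419, -0.2182, 0.1479]
ee_rot: [0.001, 0.779, 0.627, 0.001]
wrist_force: [6.0, -0.9, -3.7]
opening: 0.0116
grip_force: 20.0
t 3.27 p [ 0.5419 -0.2182  0.1479] yaw 77.69 tilt [ 0.003  -0.0007] J6 -16.5 F [ 6.  -0.9 -3.7] T [-0.12 -1.06 -0.03] open 0.0116 grip 20.0
```

View pics/n.png

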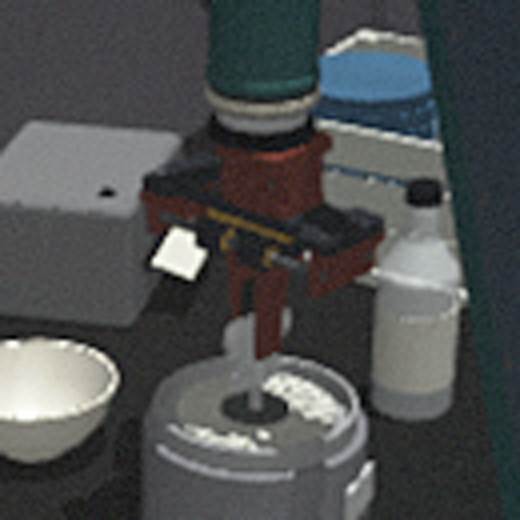

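Nut pinched (opening 11.6 mm), which sets its yaw to -12.3° and puts the stud at x≈0.542. I'll release it and go to the cover's tab.

```bash
python3 -m pendant '[[[0,0,0],0],[[0,0,0],0],[[0,0,0],0],[[0,0,-3],0],[[0,0,-3],0],[[3.08,-1.65,0],0],[[3.08,-1.65,0],0],[[3.08,-1.65,0],0],[[3.08,-1.65,0],0],[[3.08,-1.65,0],0],[[3.08,-1.65,0],0],[[3.08,-1.65,0],0],[[3.08,-1.65,0],0],[[3.08,-1.65,0],0],[[3.08,-1.65,0],0],[[3.08,-1.65,0],0],[[0,0,0],7],[[0,0,0],7],[[0,0,0],7],[[0,0,0],7]]' -1
python3 -m pendant '[[[0,0,3],7],[[0,0,3],7],[[0,0,0],0]]' -0.2
python3 - <<'E'
from h import *;st([.4364,.1515,.021],35.7)
from rig import bot
s=bot.snapshot("top");w=crop(s,326,172,60,60,6)
g=cv2.cvtColor(s["pixels"],cv2.COLOR_RGB2GRAY)
s2=bot.snapshot("side");cv2.imwrite("pics/m.png",np.hstack([w,crop(s2,200,200,110,90,4)]))
E
```

```text
time_s: 4.98
ee_pos: [0.4342, 0.1521, 0.2076]
ee_rot: [-0.0, 0.908, 0.418, -0.001]
wrist_force: [1.2, 0.3, 0.6]
opening: 0.0878
grip_force: 0.0
time_s: 5.23
ee_pos: [0.431, 0.151, 0.1439]
ee_rot: [-0.0, 0.953, 0.305, -0.004]
wrist_force: [-0.7, 0.4, 0.4]
opening: 0.0711
grip_force: 0.0
t 5.23 p [0.431  0.151  0.1439] yaw 35.46 tilt [-0.0085 -0.0017] J6 65.2 F [-0.7  0.4  0.4] T [-0.03  0.07  0.02] open 0.0711 grip 0.0
shift cm [ 0.57  0.32 12.28]
twist -0.24
```

View pics/m.png

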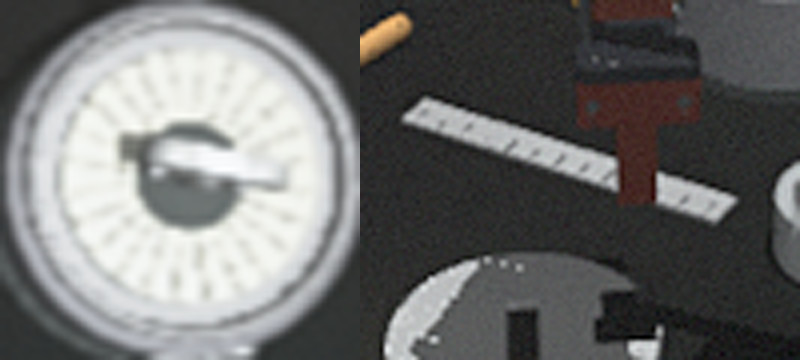

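The nut is standing as it was left, and the gripper is above the tab. I'll descend part way and re-check.

```bash
python3 -m pendant '[[[0,0,2.5],0],[[0,0,2.5],0],[[0,0,2.5],0],[[0,0,0],0],[[0,0,0],0],[[0,0,0],0]]'
python3 -c "
from h import *;st([.4364,.1515,.021],35.7)"
```

```text
time_s: 5.83
ee_pos: [0.4364, 0.1522, 0.0744]
ee_rot: [0.0, 0.952, 0.307, 0.001]
wrist_force: [0.0, 0.3, 0.3]
opening: 0.0526
grip_force: 0.0
t 5.83 p [0.4364 0.1522 0.0744] yaw 35.79 tilt [0.0022 0.0005] J6 64.9 F [0.  0.3 0.3] T [ 0.   -0.01  0.  ] open 0.0526 grip 0.0
shift cm [-0.06  0.05  5.34]
twist 0.09
```

```bash
python3 -m pendant '[[[0,0,2],0],[[0,0,2],0],[[0,0,1.3],0],[[0,0,0],0],[[0,0,0],0]]'
python3 -m pendant '[[[0,0,0],0],[[0,0,0],0],[[0,0,0],0],[[0,0,0],0],[[0,0,0],0],[[0,0,0],0],[[0,0,0],0],[[0,0,0],0],[[0,0,0],0]]' 1 60
python3 -c "
from h import *;st()"
```

```text
time_s: 6.25
ee_pos: [0.4359, 0.1521, 0.0208]
ee_rot: [0.0, 0.952, 0.307, 0.001]
wrist_force: [0.0, 0.3, -0.4]
opening: 0.0528
grip_force: 0.0
time_s: 7.0
ee_pos: [0.4355, 0.1518, 0.0199]
ee_rot: [0.0, 0.952, 0.307, 0.0]
wrist_force: [0.6, -3.0, 4.9]
opening: 0.0118
grip_force: 60.0
t 7.0 p [0.4355 0.1518 0.0199] yaw 35.7 tilt [0.0007 0.    ] J6 64.9 F [ 0.6 -3.   4.9] T [-0.44 -0.13 -0.1 ] open 0.0118 grip 60.0
```

```bash
python3 -m pendant '[[[0,0,-0.5],0],[[0,0,-1],0],[[0,0,-2],0],[[0,0,-2.5],0],[[0,0,-2.5],0],[[0,0,-2.5],0],[[0,0,-2.5],0],[[0,0,-2.5],0],[[0,0,-2.5],0],[[0,0,-2.5],0],[[0,0,-1],0],[[0,0,0],0],[[0,0,0],0],[[0,0,0],0]]'
python3 - <<'E'
from h import *;st([.4755,-.2029,.24],-12.3)
from rig import bot
for n in("side","top"):
    s=bot.snapshot(n);
    p=proj(s,[.49,.19,.24]);x,y=int(p[0])-60,max(0,int(p[1])-60);print(x,y)
    if n=="side": A=crop(s,x,y,120,120,3.3)
    else: A=np.hstack([A,crop(s,x,y,120,120,3.3)])
cv2.imwrite("pics/l.png",A)
E
```

```text
time_s: 8.17
ee_pos: [0.4336, 0.1517, 0.2379]
ee_rot: [-0.0, 0.952, 0.307, -0.002]
wrist_force: [-0.8, 1.1, -2.9]
opening: 0.0117
grip_force: 60.0
t 8.17 p [0.4336 0.1517 0.2379] yaw 35.71 tilt [-0.0034 -0.0005] J6 64.9 F [-0.8  1.1 -2.9] T [-0.08  0.15  0.02] open 0.0117 grip 60.0
shift cm [-17.29  31.24  -0.2 ]
twist 48.01
176 147
143 160
```

View pics/l.png

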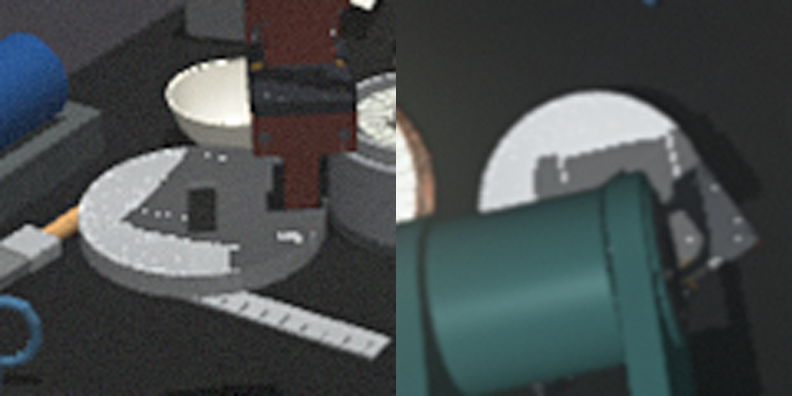

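The cover hangs level and the tab is well held. I'll carry it over the filter.

```bash
python3 -m pendant '[[[-0.7,1.3,0],0],[[-1.44,2.6,0],0],[[-1.44,2.6,0],0],[[-1.44,2.6,0],0],[[-1.44,2.6,0],0],[[-1.44,2.6,0],0],[[-1.44,2.6,0],0],[[-1.44,2.6,0],0],[[-1.44,2.6,0],0],[[-1.44,2.6,0],0],[[-1.44,2.6,0],0],[[-1.44,2.6,0],0],[[-0.7,1.3,0],0],[[0,0,0],6],[[0,0,0],6],[[0,0,0],6],[[0,0,0],6],[[0,0,0],6],[[0,0,0],6],[[0,0,0],6]]'
python3 -m pendant '[[[0,0,0],6],[[0,0,0],0],[[0,0,0],0],[[0,0,0],0],[[0,0,0],0]]'
python3 - <<'E'
from h import *;st([.4775,-.2029,.20],-12.3)
from rig import bot
import pickle
d={n:bot.snapshot(n) for n in("side","top")};pickle.dump(d,open("d1.pkl","wb"))
s=d["side"];p=proj(s,[.54,-.217,.2]).astype(int);q=proj(d["top"],[.54,-.217,.2]).astype(int);print(p,q)
A=np.hstack([crop(s,p[0]-50,p[1]-45,100,100,4),crop(d["top"],q[0]-50,q[1]-50,100,100,4)])
cv2.imwrite("pics/o.png",A)
E
```

```text
time_s: 9.93
ee_pos: [0.4765, -0.2011, 0.2384]
ee_rot: [-0.001, 0.998, -0.057, -0.001]
wrist_force: [0.9, -0.4, -2.9]
opening: 0.0117
grip_force: 60.0
time_s: 10.35
ee_pos: [0.477, -0.2018, 0.2393]
ee_rot: [-0.0, 0.994, -0.106, -0.0]
wrist_force: [0.5, -0.3, -2.6]
opening: 0.0114
grip_force: 60.0
t 10.35 p [ 0.477  -0.2018  0.2393] yaw -12.17 tilt [-0.0006  0.0006] J6 71.6 F [ 0.5 -0.3 -2.6] T [0.13 0.14 0.01] open 0.0114 grip 60.0
shift cm [0.08 0.1  3.93]
twist 0.13
[304 151] [364 197]
```

View pics/o.png

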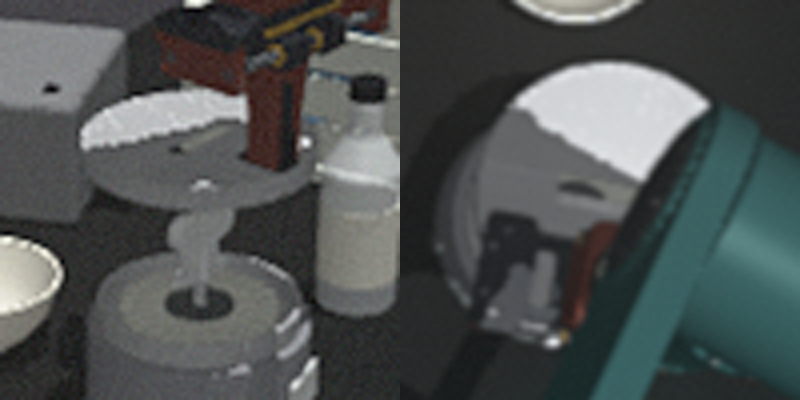

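The cover is poised over the nut, with the slot lined up along the wings and the gripper clear. I'll compare the cover's rim circle with the drum axis in both views.

```bash
python3 - <<'E'
from h import *;import pickle
d=pickle.load(open("d1.pkl","rb"))
for n in d:
  for z,sg in((.2363,-1),(.2363,1)):
    print(n,sg,circ(d[n],(.5415,-.2157),z,.085,.006,sg))
print("drum",circ(d["side"],(.54,-.217),.088,.085,.006))
E
```

```text
side -1 (array([ 0.54707378, -0.21744908]), np.float64(0.08282866307097474), 28, np.float64(0.0007921902788693889))
side 1 (array([ 0.54299089, -0.22266534]), np.float64(0.08312064089719048), 17, np.float64(0.0010680940533871965))
top -1 (array([ 0.54250034, -0.21578924]), np.float64(0.08408608825434048), 39, np.float64(0.000436104369268167))
top 1 (array([ 0.53159851, -0.21180554]), np.float64(0.08200706924219205), 13, np.float64(0.0008348293286231852))
drum (array([ 0.54066698, -0.21573444]), np.float64(0.08461832237658433), 26, np.float64(0.0009848831425601518))
```

```bash
python3 -m pendant '[[[0.08,0.1,1],0.13],[[0,0,1.5],0],[[0,0,1.5],0],[[0,0,0.7],0],[[0,0,0.5],0],[[0,0,0.5],0],[[0,0,0.5],0],[[0,0,0],0],[[0,0,0],0]]'
python3 - <<'E'
from h import *;st([.4775,-.2029,.115],-12.3)
E
```

```text
time_s: 11.2
ee_pos: [0.4778, -0.2033, 0.1777]
ee_rot: [-0.0, 0.994, -0.108, 0.0]
wrist_force: [-0.3, -0.0, -2.9]
opening: 0.0114
grip_force: 60.0
t 11.2 p [ 0.4778 -0.2033  0.1777] yaw -12.42 tilt [0.0001 0.    ] J6 71.7 F [-0.3 -0.  -2.9] T [0.07 0.18 0.06] open 0.0114 grip 60.0
shift cm [-0.04 -0.03  6.27]
twist -0.12
```

No contact force with the nut already 8 mm into the slot. I'll continue down.

```bash
python3 -m pendant '[[[0,0,0.8],0],[[0,0,0.8],0],[[0,0,0.8],0],[[0,0,0.8],0],[[0,0,0.6],0],[[0,0,0.4],0],[[0,0,0],0],[[0,0,0],0]]'
python3 -c "
from h import *;st([.4775,-.2029,.115],-12.3)"
```

```text
time_s: 11.87
ee_pos: [0.4775, -0.2031, 0.1353]
ee_rot: [-0.0, 0.994, -0.108, -0.0]
wrist_force: [1.3, 0.1, -2.5]
opening: 0.0114
grip_force: 60.0
t 11.87 p [ 0.4775 -0.2031  0.1353] yaw -12.43 tilt [-0.0007  0.0004] J6 71.8 F [ 1.3  0.1 -2.5] T [ 0.05  0.13 -0.01] open 0.0114 grip 60.0
shift cm [-0.01 -0.02  2.03]
twist -0.13
```

```bash
python3 -m pendant '[[[0,0,0.4],0],[[0,0,0.4],0],[[0,0,0.3],0],[[0,0,0.3],0],[[0,0,0],0],[[0,0,0],0]]'
python3 -c "
from h import *;st([.4775,-.2029,.115],-12.3)"
```

```text
time_s: 12.37
ee_pos: [0.4775, -0.2031, 0.1214]
ee_rot: [-0.0, 0.994, -0.108, -0.0]
wrist_force: [0.8, -0.0, -2.5]
opening: 0.0116
grip_force: 60.0
t 12.37 p [ 0.4775 -0.2031  0.1214] yaw -12.43 tilt [-0.0005  0.0003] J6 71.8 F [ 0.8 -0.  -2.5] T [0.05 0.22 0.03] open 0.0116 grip 60.0
shift cm [-0.01 -0.02  0.64]
twist -0.13
```

Skirt is around the neck with no load. Last 6–7 mm.

```bash
python3 -m pendant '[[[0,0,0.2],0],[[0,0,0.2],0],[[0,0,0.15],0],[[0,0,0.1],0],[[0,0,0],0],[[0,0,0],0]]'
python3 -c "
from h import *;st([.4775,-.2029,.115],-12.3)"
```

```text
time_s: 12.87
ee_pos: [0.4776, -0.2032, 0.1151]
ee_rot: [-0.0, 0.994, -0.108, -0.0]
wrist_force: [-0.2, 0.8, -2.9]
opening: 0.012
grip_force: 60.0
t 12.87 p [ 0.4776 -0.2032  0.1151] yaw -12.43 tilt [-0.0002  0.0002] J6 71.8 F [-0.2  0.8 -2.9] T [0.16 0.17 0.02] open 0.012 grip 60.0
shift cm [-0.02 -0.02  0.01]
twist -0.13
```

```bash
python3 -m pendant '[[[0,0,0.1],0],[[0,0,0.1],0],[[0,0,0],0],[[0,0,0],0]]'
python3 -c "
from h import *;st()"
```

```text
time_s: 13.2
ee_pos: [0.4779, -0.2033, 0.1139]
ee_rot: [0.0, 0.994, -0.108, 0.0]
wrist_force: [-3.2, 1.6, 4.2]
opening: 0.0119
grip_force: 60.0
t 13.2 p [ 0.4779 -0.2033  0.1139] yaw -12.43 tilt [ 0.0006 -0.0003] J6 71.8 F [-3.2  1.6  4.2] T [ 0.21  0.41 -0.04] open 0.0119 grip 60.0
```

The cover is seated: the wrist force now reads upward and the height matches. I'll release, lift, and move over the nut, turned for the pinch.

```bash
python3 -m pendant '[[[0,0,0],0],[[0,0,0],0],[[0,0,0],0],[[0,0,-1],0],[[0,0,-2],0],[[0,0,-2.5],0],[[0,0,-2.5],0],[[0,0,0],0]]' -0.2
python3 -m pendant '[[[2.2,0,0],0],[[2.2,0,0],0],[[2.2,0,0],0],[[0,0,0],-6.95],[[0,0,0],-6.95],[[0,0,0],-6.95],[[0,0,0],-6.95],[[0,0,0],-6.95],[[0,0,0],-6.95],[[0,0,0],-6.95],[[0,0,0],-6.95],[[0,0,0],-6.95],[[0,0,0],-6.95],[[0,0,0],-6.95],[[0,0,0],-6.95],[[0,0,0],-6.95],[[0,0,0],0],[[0,0,0],0]]'
python3 - <<'E'
from h import *;st([.542,-.2172,.147],77.6)
from rig import bot
d={n:bot.snapshot(n) for n in("side","top")}
A=np.hstack([crop(d["side"],254,110,100,100,4),crop(d["top"],306,150,100,100,4)])
cv2.imwrite("pics/p.png",A)
E
```

```text
time_s: 13.87
ee_pos: [0.4807, -0.2049, 0.1983]
ee_rot: [0.002, 0.994, -0.108, 0.004]
wrist_force: [0.6, 0.5, -0.3]
opening: 0.0524
grip_force: 0.0
time_s: 15.37
ee_pos: [0.5421, -0.2174, 0.1931]
ee_rot: [-0.0, 0.779, 0.627, -0.0]
wrist_force: [0.7, 0.8, -0.5]
opening: 0.0528
grip_force: 0.0
t 15.37 p [ 0.5421 -0.2174  0.1931] yaw 77.71 tilt [-0.0002  0.0002] J6 -16.3 F [ 0.7  0.8 -0.5] T [ 0.02 -0.11 -0.01] open 0.0528 grip 0.0
shift cm [ 0.01 -0.01  4.61]
twist 0.11
```

View pics/p.png

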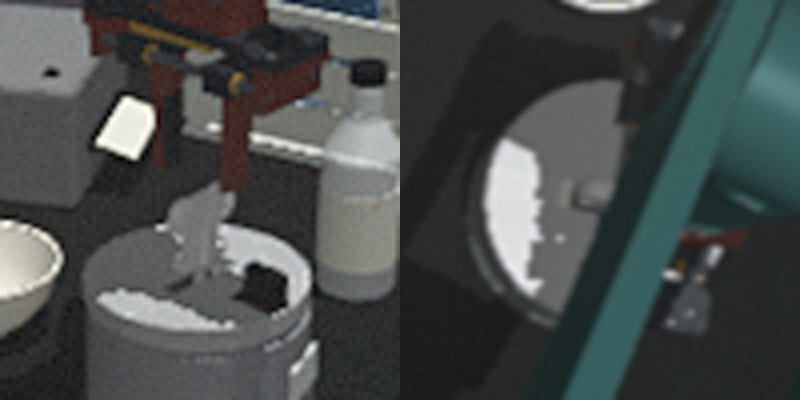

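The cover sits level on the drum with the nut standing through the slot. Grip the nut and turn clockwise, sinking 0.31 mm per 7°.

```bash
python3 -m pendant '[[[0,0,1.6],0],[[0,0,1.5],0],[[0,0,1.5],0],[[0,0,0],0],[[0,0,0],0],[[0,0,0],0],[[0,0,0],0],[[0,0,0],0],[[0,0,0],0],[[0,0,0],0],[[0,0,0],0]]' 1 30
python3 -c "
from h import *;st()"
```

```text
time_s: 16.38
ee_pos: [0.5424, -0.2176, 0.148]
ee_rot: [0.0, 0.778, 0.629, 0.0]
wrist_force: [-2.8, 0.7, 5.9]
opening: 0.0119
grip_force: 30.0
t 16.38 p [ 0.5424 -0.2176  0.148 ] yaw 77.92 tilt [ 0.0007 -0.0005] J6 -16.5 F [-2.8  0.7  5.9] T [-0.03  0.43 -0.06] open 0.0119 grip 30.0
```

```bash
python3 -m pendant '[[[0,0,0.03],7],[[0,0,0.03],7],[[0,0,0.03],7],[[0,0,0.03],7],[[0,0,0.03],7],[[0,0,0.03],7],[[0,0,0.03],7],[[0,0,0.03],7],[[0,0,0.03],7],[[0,0,0.03],7],[[0,0,0.03],7],[[0,0,0.03],7]]'
python3 -c "
from h import *;st()"
python3 -m pendant '[[[0,0,0.03],7],[[0,0,0.03],7],[[0,0,0.03],7],[[0,0,0.03],7],[[0,0,0.03],7],[[0,0,0.03],7],[[0,0,0.03],7],[[0,0,0.03],7],[[0,0,0.03],7],[[0,0,0.03],7],[[0,0,0.03],7],[[0,0,0.03],7],[[0,0,0.03],7],[[0,0,0],0],[[0,0,0],0],[[0,0,0],0]]'
python3 -c "
from h import *;st()"
```

```text
time_s: 17.38
ee_pos: [0.5434, -0.2192, 0.1443]
ee_rot: [0.002, 0.998, -0.056, 0.001]
wrist_force: [-0.7, -4.9, 2.3]
opening: 0.0117
grip_force: 30.0
t 17.38 p [ 0.5434 -0.2192  0.1443] yaw -6.4 tilt [ 0.0025 -0.0032] J6 67.8 F [-0.7 -4.9  2.3] T [-0.85  0.17  0.09] open 0.0117 grip 30.0
time_s: 18.72
ee_pos: [0.5418, -0.2203, 0.1403]
ee_rot: [-0.002, -0.662, 0.749, -0.002]
wrist_force: [-4.7, -8.3, 2.8]
opening: 0.012
grip_force: 30.0
t 18.72 p [ 0.5418 -0.2203  0.1403] yaw -97.05 tilt [-0.0005 -0.0047] J6 158.5 F [-4.7 -8.3  2.8] T [-1.42  0.9  -0.04] open 0.012 grip 30.0
```

The first 175° is turned. The side force shows the stud is at about y=-0.220. I'll release, lift, rewind 180° and re-grip centred on that.

```bash
python3 -m pendant '[[[0,0,0],0],[[0,0,0],0],[[0,0,0],0],[[0,0,-1.5],0],[[0,0,-1.5],0],[[0,0,-1.5],0],[[0,0,0],-7],[[0,0,0],-7],[[0,0,0],-7],[[0,0,0],-7],[[0,0,0],-7],[[0,0,0],-7],[[0,0,0],-7],[[0,0,0],-7],[[0,0,0],-7],[[0,0,0],-7],[[0,0,0],-7],[[0,0,0],-7],[[0,0,0],-7],[[0,0,0],-7]]' -0.2
python3 -m pendant '[[[0,0,0],-7],[[0,0,0],-7],[[0,0,0],-7],[[0,0,0],-7],[[0,0,0],-7],[[0,0,0],-7],[[0,0,0],-7],[[0,0,0],-7],[[0,0,0],-7],[[0,0,0],-7],[[0,0,0],-7],[[0,0,0],-5],[[0,0,0],0],[[0,0,0],0],[[0,0,0],0]]'
python3 -c "
from h import *;st([.542,-.2203,.140],82.95)"
```

```text
time_s: 20.38
ee_pos: [0.5424, -0.2169, 0.1845]
ee_rot: [-0.0, 1.0, 0.011, 0.0]
wrist_force: [-1.0, 0.5, 0.5]
opening: 0.0527
grip_force: 0.0
time_s: 21.63
ee_pos: [0.5423, -0.2172, 0.1846]
ee_rot: [-0.0, 0.75, 0.661, 0.0]
wrist_force: [0.7, -0.3, -0.1]
opening: 0.0525
grip_force: 0.0
t 21.63 p [ 0.5423 -0.2172  0.1846] yaw 82.78 tilt [0.     0.0003] J6 -21.4 F [ 0.7 -0.3 -0.1] T [-0.02 -0.06  0.01] open 0.0525 grip 0.0
shift cm [-0.31  0.01  4.46]
twist -0.17
```

```bash
python3 -m pendant '[[[-0.3,0,1.5],0],[[0,0,1.5],0],[[0,0,1.4],0],[[0,0,0],0],[[0,0,0],0],[[0,0,0],0],[[0,0,0],0],[[0,0,0],0],[[0,0,0],0],[[0,0,0],0],[[0,0,0],0]]' 1 40
python3 -c "
from h import *;st()"
python3 -m pendant '[[[0,0,0.03],6],[[0,0,0.03],6],[[0,0,0.03],6],[[0,0,0.03],6],[[0,0,0.03],6],[[0,0,0],0],[[0,0,0],0]]'
python3 -c "
from h import *;st()"
```

```text
time_s: 22.55
ee_pos: [0.5419, -0.2206, 0.1414]
ee_rot: [0.0, 0.749, 0.662, 0.0]
wrist_force: [-3.2, 0.3, 5.8]
opening: 0.0119
grip_force: 39.9
t 22.55 p [ 0.5419 -0.2206  0.1414] yaw 82.92 tilt [ 0.0005 -0.0004] J6 -21.8 F [-3.2  0.3  5.8] T [ 0.02  0.42 -0.07] open 0.0119 grip 39.9
time_s: 23.13
ee_pos: [0.5412, -0.2203, 0.14]
ee_rot: [-0.0, 0.895, 0.445, -0.0]
wrist_force: [-4.7, 0.5, 8.9]
opening: 0.0116
grip_force: 39.9
t 23.13 p [ 0.5412 -0.2203  0.14  ] yaw 52.9 tilt [-0.0008  0.    ] J6 8.2 F [-4.7  0.5  8.9] T [ 0.12  0.85 -0.05] open 0.0116 grip 39.9
```

```bash
for i in 1 2 3; do python3 -m pendant '[[[0,0,0.02],5],[[0,0,0.02],5],[[0,0,0],0],[[0,0,0],0]]' >/dev/null
python3 -c "
from h import *;st()"; done
```

```text
t 23.47 p [ 0.5411 -0.2202  0.1395] yaw 42.9 tilt [-0.0011  0.0002] J6 18.2 F [-5.   0.6  8.1] T [ 0.12  0.98 -0.08] open 0.0119 grip 39.9
t 23.8 p [ 0.5409 -0.22    0.1391] yaw 32.9 tilt [-0.0014  0.0005] J6 28.2 F [-5.4  1.6 10.1] T [ 0.24  1.06 -0.08] open 0.0116 grip 39.9
t 24.13 p [ 0.5407 -0.2198  0.1386] yaw 22.9 tilt [-0.0017  0.0009] J6 38.2 F [-5.7  0.6  9.2] T [ 0.3   1.05 -0.02] open 0.0116 grip 39.9
```

```bash
for i in 1 2 3; do python3 -m pendant '[[[0,0,0.02],5],[[0,0,0],0],[[0,0,0],0]]' >/dev/null
python3 -c "
from h import *;st()"; done
```

```text
t 24.38 p [ 0.5407 -0.2197  0.1384] yaw 17.9 tilt [-0.0018  0.0011] J6 43.2 F [-5.8  1.2  8.5] T [ 0.38  1.07 -0.1 ] open 0.0116 grip 39.9
t 24.63 p [ 0.5406 -0.2196  0.1384] yaw 12.9 tilt [-0.0018  0.0012] J6 48.2 F [-6.4  2.6 11. ] T [ 0.45  1.08 -0.11] open 0.0116 grip 39.9
t 24.88 p [ 0.5406 -0.2195  0.1383] yaw 7.89 tilt [-0.0018  0.0014] J6 53.2 F [-7.3  3.2 12.7] T [ 0.63  1.13 -0.21] open 0.0117 grip 40.0
```

```bash
for i in 1 2; do python3 -m pendant '[[[0,0,0.01],4],[[0,0,0],0],[[0,0,0],0]]' >/dev/null
python3 -c "
from h import *;st()"; done
```

```text
t 25.13 p [ 0.5406 -0.2194  0.1383] yaw 3.92 tilt [-0.0019  0.0014] J6 57.2 F [-7.1  4.3 12.1] T [ 0.7   1.2  -0.06] open 0.0117 grip 39.9
t 25.38 p [ 0.5406 -0.2193  0.1383] yaw -0.07 tilt [-0.0019  0.0015] J6 61.2 F [-7.2  4.3 14.1] T [0.72 1.21 0.1 ] open 0.0117 grip 39.9
```

```bash
for i in 1 2; do python3 -m pendant '[[[0,0,0],3],[[0,0,0],0],[[0,0,0],0]]' >/dev/null
python3 -c "
from h import *;st();st()"; done
```

```text
t 25.63 p [ 0.5406 -0.2192  0.1383] yaw -3.05 tilt [-0.0019  0.0015] J6 64.2 F [-7.1  4.6 13.8] T [0.81 1.18 0.25] open 0.0118 grip 40.0
t 25.63 p [ 0.5406 -0.2192  0.1383] yaw -3.05 tilt [-0.0019  0.0015] J6 64.2 F [-7.1  4.6 13.8] T [0.81 1.18 0.25] open 0.0118 grip 40.0
t 25.88 p [ 0.5406 -0.2192  0.1383] yaw -6.04 tilt [-0.002   0.0016] J6 67.1 F [-7.7  4.1 13.8] T [0.79 1.26 0.38] open 0.0117 grip 40.0
t 25.88 p [ 0.5406 -0.2192  0.1383] yaw -6.04 tilt [-0.002   0.0016] J6 67.1 F [-7.7  4.1 13.8] T [0.79 1.26 0.38] open 0.0117 grip 40.0
```

```bash
python3 -m pendant '[[[0,0,0],4],[[0,0,0],0],[[0,0,0],0]]' >/dev/null
python3 -c "
from h import *;st()"
python3 -m pendant '[[[0,0,0],0],[[0,0,0],0],[[0,0,0],0],[[0,0,0],0]]' -0.2
python3 -c "
from h import *;st()"
python3 -m pendant '[[[0,0,-2],0],[[0,0,-3],0],[[0,0,-4],0],[[0,0,-4],0],[[-3.5,0,0],0],[[-3.5,0,0],0],[[-3.5,0,0],0],[[-3.5,0,0],0],[[-3,0,0],0],[[0,0,0],0],[[0,0,0],0]]'
python3 - <<'E'
from h import *;st()
from rig import bot
d={n:bot.snapshot(n) for n in("side","top")}
A=np.hstack([crop(d["side"],254,110,100,100,4),crop(d["top"],306,150,100,100,4)])
cv2.imwrite("pics/q.png",A)
for n in d: print(n,circ(d[n],(.542,-.218),.112,.085,.008))
E
```

```text
t 26.13 p [ 0.5405 -0.2191  0.1383] yaw -10.03 tilt [-0.0021  0.0017] J6 71.1 F [-6.9  5.2 14.4] T [0.86 1.19 0.46] open 0.0116 grip 40.0
time_s: 26.47
ee_pos: [0.5422, -0.2206, 0.137]
ee_rot: [0.0, 0.996, -0.088, 0.0]
wrist_force: [0.1, -0.5, -0.5]
opening: 0.0351
grip_force: 0.0
t 26.47 p [ 0.5422 -0.2206  0.137 ] yaw -10.08 tilt [ 0.0005 -0.0001] J6 71.2 F [ 0.1 -0.5 -0.5] T [0.02 0.03 0.  ] open 0.0351 grip 0.0
time_s: 27.38
ee_pos: [0.3735, -0.1904, 0.2673]
ee_rot: [0.0, 0.996, -0.088, 0.0]
wrist_force: [1.6, -0.1, 0.7]
opening: 0.0528
grip_force: 0.0
t 27.38 p [ 0.3735 -0.1904  0.2673] yaw -10.15 tilt [ 0.0007 -0.0003] J6 63.7 F [ 1.6 -0.1  0.7] T [ 0.01 -0.05 -0.03] open 0.0528 grip 0.0
side (array([ 0.54418609, -0.21886243]), np.float64(0.0853201514103057), 52, np.float64(0.00048088618821869066))
top (array([ 0.541729  , -0.21674963]), np.float64(0.08533438391531414), 97, np.float64(0.00042812241136278706))
```

View pics/q.png

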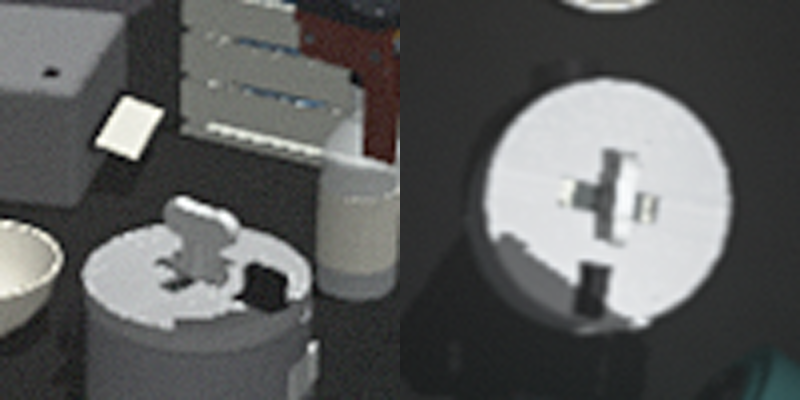

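The cover is level, with its fitted centre within about 4 mm of the drum axis. The nut sits crosswise on it, and the arm is clear. The turning torque rose steadily over the last 15–18° of turn, which fits a snug nut. Handing in.

```bash
python3 -c "
from rig import bot
print(bot.finish_job())"
```

```text
the job is handed in; nothing more can be done
None
```

The cover is seated level on the drum and the wing nut is turned down onto it until the torque rose; I handed the job in at about 27 s with the arm clear, but the hand-in gave no verdict, and I judged snugness from the torque rise alone.

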